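# Shut off the crew oxygen after the flight

### The arm

A 7-joint arm with a two-finger parallel gripper is mounted at the origin on the work surface. World frame = base frame: x ahead of the robot, y to its left, z up, the work surface at z = 0. Lengths are in m, angles in rad, forces in N, time in s.
With the tool pointing down it reaches from about 0.425 to 0.925 m from the base axis. Payload 6.8 kg.
Tool frame: the origin (TCP) lies at the very end of the fingers, on their centre line; the grasp point (between the pads) lies 19 mm behind it (bot.grasp_offset is the distance from the TCP to the grasp point, in m); z points along the fingers, y is the direction in which the jaws open and shut (so a half turn about z gives the same grasp; the last joint's range is limited). The gripper opens to 85 mm and grips with 20 to 120 N. Pads are 22 mm wide; open, the fingers measure 114 mm over their backs; the gripper's body (76 mm by 85 mm) begins 54 mm behind the grasp point. The pads swing forward as they close: fully open they stand 13 mm farther back than shut.
Start: joints at [-1.215, 0.477, 0.022, 1.555, -0.011, 1.109, -0.083], TCP at [0.302, 0.604, 0.231] pointing down, gripper open.
Joint ranges: [-2.96, 2.96], [-0.34, 2.1], [-1.41, 1.46], [0.24, 2.44], [-1.37, 4.51], [0.17, 1.92], [-2.96, 2.96]. Speed limits (rad/s): [2.39, 2.39, 3.14, 3.14, 3.14, 3.14, 3.14].

### API

Orientations are given as a unit quaternion [w, x, y, z].
In Python, from station import monitor, cams, bot, finder gives the robot as it stands.
- The arm moves only by the tool jog_arm, never from a script. Its argument "plan" is a list of rows, each an object of numbers: "x", "y", "z": the shift along the tool's x, y, z as a fraction of full scale; "wx", "wy", "wz": the turn, a rotation vector about the tool's x, y, z as a fraction of full scale. A call has 1 to 12 rows; each row is the pose to reach, as a shift and turn from the pose measured when the call began, along the tool's axes at that moment, turning the shorter way round; what a row does not reach only later rows make up. Full scale, the value 1, is 20 cm for a shift and 180 degrees for a turn. A row lasts 1/12 s, in which the tool goes at most 41.7 mm and 7.16 degrees, less where a joint would pass 70% of its speed; a pose out of reach is approached as far as the arm can. A call with a number of a shift or a turn outside -1 to 1 is refused whole. A call with a gripper value outside its range is refused whole. "hand" is the opening, from -1 (shut) to 1 (fully open), set as the call begins (left out, the last holds). The fingers move at their own pace and stop on an object; "grip_force" is the grip in N (left out, the last holds). Time passes only in rows, so rows that repeat a pose let the fingers close. It gives the time, the measured TCP pose, the force and the opening at its end, in the units of the state.
- monitor.get_obs(): the state, without advancing time (a new reading comes with each control period).
- cams.read_camera(name): name is "side" or "top" or "wrist"; returns the picture (420x560x3 uint8, red, green, blue); there is no depth.
- cams.get_calibration(name): a dict with "fx", "fy", "cx", "cy" (pixels), "extrinsics" (4x4, takes a point from world to camera coordinates). Camera axes: x right, y down, z forward; pixel columns grow to the right and rows downward; lengths in m; the calibration is good to about 2 mm. A picture is of the moment at which its call begins: read the wrist's pose just before it. get_calibration takes no time and is no camera call; for the wrist camera it gives the pose at the moment of the call.
- bot.hand_in(): hands the job in, once; it reports no verdict.
Trained networks look in the newest picture that a camera, given by its name, has taken for a name from the list of things; names that differ only in an ending like _2 or _b are one class to them, and where a whole thing is asked for, a point or a joint stands for the part that bears it (a point fixed in the world has none). Each returns a list of dicts, best first, with "confidence" (0 to 1); they miss things now and then, are a little off and sometimes report something else, mostly with a low value. They report only what shows in the picture. A call takes as long as a camera call.
- finder.find_in(camera, target): "bbox" ([left, top, width, height] in pixels, round what is visible of it).
- finder.place_of(camera, target): "location" ([column, row] in pixels: a listed point, or the origin of a listed thing).
The state is a dict: "t": time; "q": joint angles; "joint_vel": joint speeds; "joint_torque": joint torques, N m; "eef_pos": TCP position; "tool_rot": TCP orientation; "contact_force": force on the tool from outside, world axes, zero at the start; "torque": the same for the moment, N m; "gripper_width": opening from 0.0 (shut) to 1.0 (fully open).
Only numpy, scipy, OpenCV 4.12 (cv2) and the standard library are available. Lean on these libraries where they do the work, as an engineer would, in place of code of your own. Each camera call takes 0.05 s, during which the arm holds its last target. There are 200 camera calls.

### The job

Shut off the crew oxygen: swing the clear guard of the oxygen box well open, press its big selector knob down against the spring, turn it clockwise under the safety stop (do not force it past the stop unpressed) all the way to OFF and let it spring back up there. Then close the guard fully again, and leave the other things on the desk where they are.

Things in the scene. Friction and masses are not known exactly. Their poses are not given: they have to be found in the camera images.
- oxygen_box: Fixed cream box with a black top panel 70 mm above the desk, 160 mm deep (x: from -90 to +70 mm), 205 mm wide (y). The guarded knob stands at x 0, y -40 mm; a round gauge and two toggles on the +y half. Of the two boxes it is the one with the clear guard. Origin on the desk; x runs from the front edge (robot side) to the hinge edge, z up.
- guard (a joint): Angle of the clear plastic guard over the knob, rad: 0 shut, 1.9 tipped right back. An upturned box 116 mm long, 114 wide, 66 high, open below and at the back, 0.1 kg, hinged along the box's y at its rear lower edge; its front edge rises. A friction hinge (0.13 N m) keeps it where it is left.
- guard_hinge (a point): Point on the guard's hinge axis, midway across the guard, 62 mm behind the knob axis (along the box's x) and 74 mm above the desk. The hinge axis runs along the box's y.
- guard_tab (a point): Grip point in the aluminium lift lug at the middle of the guard's front top edge: a plate 8 mm thick (along the box's y), 26 high, standing 34 out; the point is 25 out from the guard's front face; with the guard shut, 141 mm in front of the hinge axis and 56 above it. It swings with the guard. Pinched across the 8 mm it can pivot in the fingers, so the gripper may stay pointing down.
- knob_turn (a joint): Turn of the knob, rad, clockwise from above: 0 = ON end, 1.40 = OFF end (hard ends). Up, it turns only from 0 to about 0.35, where its pin meets the safety stop (aluminium bridge beside the knob). Pressed 10 mm or more the pin passes under the bridge; from about 1.27 on it can spring up in the OFF pocket, which locks it. Let go under the bridge, it stays down. Friction 0.05 N m.
- knob_press (a joint): How far the knob is pressed down, m: 0 up, 0.012 fully down. The spring needs 6 N to start and 14 N fully down.
- knob_top (a point): Centre of the knob's top, on its axis, 132 mm above the desk when up. Black grip bar 64 mm long, 16 wide, 28 high on a round skirt 66 mm across that may be pressed on. Site x runs along the bar to its white-lined pointer end (above the pin), z up; it turns and sinks with the knob. Pointer direction = the box's x turned by pi + 0.7 - knob_turn about z.
- intercom_box: Fixed bystander: a like box, 160 by 205 by 70 mm, with speaker grille, two small round knobs and toggles and no guard. Origin on the desk.
- mug: Loose white mug, 80 mm across, 85 mm high; origin under its centre. Leave alone.
- flask: Loose steel vacuum flask, 76 mm across, 227 mm high; origin under its centre. Leave alone.
- torch: Loose torch, 160 mm long, 36 mm thick, lying on the desk; origin under its middle, x along it. Leave alone.
- screwdriver: Loose screwdriver, 190 mm, lying on the desk between the two boxes, about along x; origin under its middle. Leave alone.
- logbook: Loose thick log book, 150 by 215 by 26 mm, lying behind the boxes; origin under its centre. Leave alone.
- flight_computer: Loose round slide rule, disc 136 mm across, 6 mm thick; origin under its centre. Leave alone.

How it is judged:
On the way, in this order (a step that is already met when the one before it is completed fails the run):
1. the guard has been swung well open (past 60 degrees) (value of joint guard above 1.05 rad), for 0.2 s.
2. the knob is at OFF, sprung back up in the pocket (value of joint knob_turn above 1.24 rad and value of joint knob_press below 0.002 m), for 0.2 s.
At the end, for the whole second after the job is handed in: The knob stands at OFF (turned more than 1.24 rad) and is up (pressed less than 2 mm), and the guard is shut (within 0.07 rad) and not moving (all of step 2 and value of joint guard below 0.07 rad and velocity of joint guard between -0.05 and 0.05 rad/s); the robot touches nothing.
It fails at once if a loose thing on the desk was moved more than 30 mm (distance of any of mug, flask, torch, screwdriver, logbook, flight_computer from where it was at the start of the episode above 0.03 m).
It fails at once if the knob was forced past its safety stop without being pressed in (value of joint knob_turn between 0.55 and 1.1 rad and value of joint knob_press below 0.006 m).
It also fails if it takes over 69 s, if anything falls off the work surface, if the arm or the gripper's body presses on something with over 40 N, if the wrist force passes 120 N, or if a joint passes its speed limit or range.

## Working session

There is one attempt and no reset: what is moved stays moved. The work goes in short steps, Python scripts to look and compute and a tool call to move; the robot and the scene stay as the last step left them, time stands still between calls to the robot, and variables do not carry over. Pictures are saved under pics/ and viewed, about 8 in all and at most 12, crops included, and the job is handed in when it is done.

Besides the shell and the picture viewer there is one more tool, called after "Call:" as name(argument=value, ...), one argument or row to a line, values as JSON. jog_arm: Moves the arm, as the interface text tells. Shift numbers are shares of 20 cm and turn numbers shares of 180 degrees, none past 1 either way. Its arguments: {"type":"object","properties":{"plan":{"type":"array","items":{"type":"object","properties":{"x":{"type":"number","minimum":-1,"maximum":1},"y":{"type":"number","minimum":-1,"maximum":1},"z":{"type":"number","minimum":-1,"maximum":1},"wx":{"type":"number","minimum":-1,"maximum":1},"wy":{"type":"number","minimum":-1,"maximum":1},"wz":{"type":"number","minimum":-1,"maximum":1}}}},"hand":{"type":"number"},"grip_force":{"type":"number"}},"required":["plan"]}

```bash
ls; mkdir -p pics; cat > h.py <<'E'
import numpy as np, cv2
from station import monitor, cams, bot, finder
def ray(cam,uv):
    c=cams.get_calibration(cam);E=np.array(c["extrinsics"]);R=E[:3,:3];t=E[:3,3]
    d=R.T@np.array([(uv[0]-c["cx"])/c["fx"],(uv[1]-c["cy"])/c["fy"],1.]);return -R.T@t,d/np.linalg.norm(d)
def onz(cam,uv,z):
    o,d=ray(cam,uv);return o+d*(z-o[2])/d[2]
def proj(cam,p):
    c=cams.get_calibration(cam);E=np.array(c["extrinsics"]);q=E[:3,:3]@np.array(p)+E[:3,3]
    return np.array([c["fx"]*q[0]/q[2]+c["cx"],c["fy"]*q[1]/q[2]+c["cy"]])
def tri(rs):
    A=0;b=0
    for o,d in rs:
        P=np.eye(3)-np.outer(d,d);A=A+P;b=b+P@o
    return np.linalg.solve(A,b)
E
cat > a.py <<'E'
from h import *
np.set_printoptions(precision=4,suppress=True)
ims=[]
for c in("top","side"):
    im=cams.read_camera(c);cv2.imwrite(f"pics/{c}0.png",im[:,:,::-1])
    k=cams.get_calibration(c);print(c,k["fx"],ray(c,(280,210)))
R={}
for n,z in(("guard_tab",.13),("knob_top",.132),("guard_hinge",.074),("oxygen_box",0),("intercom_box",0),("flask",0),("mug",0)):
    for c in("top","side"):
        for r in finder.place_of(c,n)[:2]: print(n,c,np.array(r["location"]),round(r["confidence"],2),onz(c,r["location"],z))
print(monitor.get_obs())
E
python3 a.py
```

```text
pics
top 430.37662194106315 (array([ 0.5105, -0.004 ,  1.1024]), array([ 0.0567, -0.0114, -0.9983]))
side 527.080002284641 (array([-0.0354, -0.9507,  1.2158]), array([ 0.4112,  0.5997, -0.6865]))
guard_tab top [223.2 249.3] 0.56 [0.4809 0.1154 0.13  ]
guard_tab side [222.5 203.9] 0.62 [0.488  0.1218 0.13  ]
guard_tab side [234.3 214.8] 0.43 [0.4923 0.0599 0.13  ]
knob_top side [359.3 276.1] 0.43 [ 0.6389 -0.3334  0.132 ]
oxygen_box top [211.3 219.4] 0.57 [0.5541 0.1602 0.    ]
oxygen_box side [234.6 216.3] 0.57 [0.5526 0.1741 0.    ]
oxygen_box side [176.7 200.8] 0.27 [0.4301 0.3554 0.    ]
intercom_box top [339.6 230.8] 0.67 [ 0.5153 -0.1672  0.    ]
intercom_box top [269.3 241.9] 0.38 [0.4923 0.0132 0.    ]
intercom_box side [285.3 285.9] 0.88 [ 0.521  -0.1618  0.    ]
flask top [132.9 198.5] 0.88 [0.6139 0.3611 0.    ]
mug top [131.4 269.1] 0.83 [0.4334 0.3667 0.    ]
mug side [176.6 199. ] 0.66 [0.434  0.3639 0.    ]
{'t': 0.8, 'q': array([-1.2151,  0.477 ,  0.0224,  1.5554, -0.0115,  1.1093, -0.0831]), 'joint_vel': array([ 0.0013,  0.0006,  0.0007, -0.001 ,  0.0012,  0.0029,  0.0007]), 'joint_torque': array([  0.0009, -59.6258,   1.6067, -28.1521,   0.0125,   0.0017,
         0.    ]), 'eef_pos': array([0.302 , 0.6037, 0.2313]), 'tool_rot': array([0.    , 0.2299, 0.9732, 0.    ]), 'contact_force': array([-0.3959, -0.5632, -0.3492]), 'torque': array([ 0.0456, -0.0041,  0.0183]), 'gripper_width': 1.0002532034106304}
```

```bash
python3 -c "
import cv2,numpy as np
a=cv2.imread('pics/top0.png');b=cv2.imread('pics/side0.png')
a=cv2.resize(a[150:330,100:400],None,fx=2.6,fy=2.6,interpolation=3);cv2.imwrite('pics/t0c.png',a)
b=cv2.resize(b[120:330,130:400],None,fx=2.8,fy=2.8,interpolation=3);cv2.imwrite('pics/s0c.png',b)"
```

```text
(no output)
```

View pics/t0c.png

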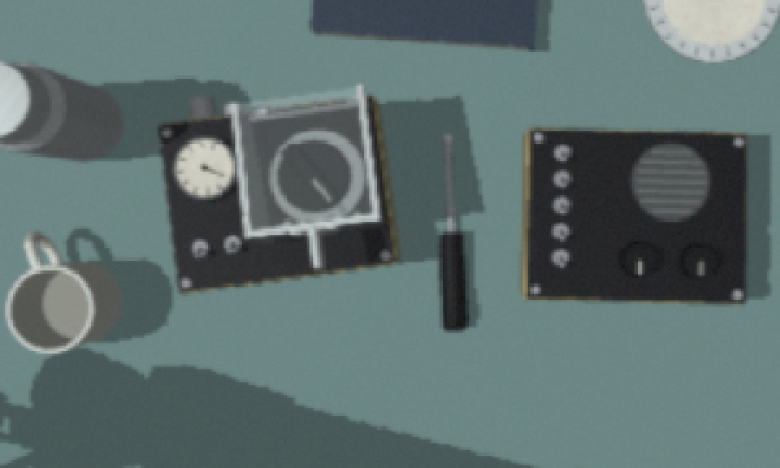

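View pics/s0c.png

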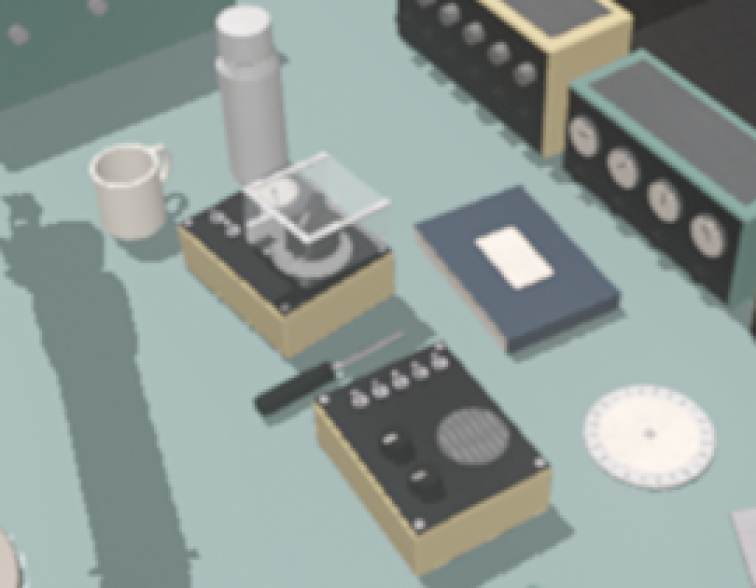

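Top view: the oxygen box is the left one, yawed about 7°. Its panel corners in the crop are near (160,122), (375,97), (397,262) and (182,290), the lug runs (315,232)–(318,266), and the pointer line is near (322,190) towards lower right. The side view shows the guard shut, with the flask and mug well clear on the +y side. Next I'll fit the box pose from the corners.

```bash
cat > b.py <<'E'
from h import *
np.set_printoptions(precision=4,suppress=True)
f=lambda p:(100+p[0]/2.6,150+p[1]/2.6)
px=[(162,122),(375,97),(397,262),(182,291)]
W=np.array([onz("top",f(p),.07)[:2] for p in px]);L=np.array([(70,102.5),(70,-102.5),(-90,-102.5),(-90,102.5)])/1000
lc,wc=L.mean(0),W.mean(0);H=(L-lc).T@(W-wc);th=np.arctan2(H[0,1]-H[1,0],H[0,0]+H[1,1])
R=np.array([[np.cos(th),-np.sin(th)],[np.sin(th),np.cos(th)]]);o=wc-R@lc
print(W,th,o,"res",(R@L.T).T+o-W)
k=o+R@[0,-.04];h=o+R@[.062,-.04];tab=o+R@[.062-.141,-.04]
print("knob",k,"hinge",h,"tab",tab)
for n,p in(("knob",[*k,.132]),("tab",[*tab,.13])):
  for c in("top","side"): print(n,c,proj(c,p))
a=onz("top",f((312,178)),.132);b=onz("top",f((330,201)),.132)
d=(b-a)[:2];print("ptr ang",np.arctan2(d[1],d[0]),"turn",(np.pi+.7+th-np.arctan2(d[1],d[0])+np.pi)%(2*np.pi)-np.pi)
E
python3 b.py
```

```text
[[0.6091 0.2669]
 [0.6264 0.0688]
 [0.4735 0.0524]
 [0.4527 0.2506]] 0.09945322800160082 [0.5504 0.1606] res [[ 0.0008  0.0027]
 [ 0.0038 -0.0032]
 [-0.0025 -0.0027]
 [-0.0021  0.0031]]
knob [0.5543 0.1208] hinge [0.616 0.127] tab [0.4757 0.113 ]
knob top [219.9749 216.7422]
knob side [241.1397 195.136 ]
tab top [224.3296 251.5528]
tab side [220.4726 207.0887]
ptr ang -2.5020879524787984 turn 0.1599485268906058
```

Call:
jog_arm(
  plan=[
    {"x":-0.945,"y":-0.895,"z":-0.1,"wz":-0.09},
    {"x":-0.945,"y":-0.895,"z":-0.1,"wz":-0.18},
    {"x":-0.945,"y":-0.895,"z":-0.1,"wz":-0.18},
    {"x":-0.945,"y":-0.895,"z":-0.1,"wz":-0.18},
    {"x":-0.945,"y":-0.895,"z":-0.1,"wz":-0.18},
    {"x":-0.945,"y":-0.895,"z":-0.1,"wz":-0.18},
    {"x":-0.945,"y":-0.895,"z":-0.1,"wz":-0.18},
    {"x":-0.945,"y":-0.895,"z":-0.1,"wz":-0.18},
    {"x":-0.945,"y":-0.895,"z":-0.1,"wz":-0.18},
  ],
  hand=0.0,
)

```text
invalid input at $.plan[0]: expected keys x, y, z, wx, wy, wz
```

```bash
cat >> h.py <<'E'
from scipy.spatial.transform import Rotation as Ro
np.set_printoptions(precision=4,suppress=True)
def goal(p,tyaw=None,obs=None):
    """TCP goal p (world), tool pointing down, tool y at world angle tyaw (mod pi) -> plan row"""
    s=obs or monitor.get_obs();w,x,y,z=s["tool_rot"];R=Ro.from_quat([x,y,z,w]);d=R.inv().apply(np.array(p)-s["eef_pos"])/.2
    M=R.as_matrix();r=np.zeros(3)
    if tyaw is not None:
        best=None
        for a in(tyaw,tyaw+np.pi):
            ty=np.array([np.cos(a),np.sin(a),0]);tz=np.array([0,0,-1.]);T=np.column_stack([np.cross(ty,tz),ty,tz])
            v=Ro.from_matrix(M.T@T).as_rotvec()/np.pi
            if best is None or np.linalg.norm(v)<np.linalg.norm(best): best=v
        r=best
    print("t",s["t"],"pos",s["eef_pos"],"q7",s["q"][6],"F",s["contact_force"],"w",s["gripper_width"]);print("goal shift",d,"turn",r)
E
python3 -c "
from h import *
goal([.480,.115,.25],np.pi/2+.1)"
```

```text
t 0.8 pos [0.302  0.6037 0.2313] q7 -0.08310766560615565 F [-0.3959 -0.5632 -0.3492] w 1.0002532034106304
goal shift [-1.8893 -1.7871 -0.0935] turn [ 0.      0.     -0.1795]
```

Call:
jog_arm(
  plan=[
    {"x":-0.945,"y":-0.895,"z":-0.1,"wx":0,"wy":0,"wz":-0.09},
    {"x":-0.945,"y":-0.895,"z":-0.1,"wx":0,"wy":0,"wz":-0.18},
    {"x":-0.945,"y":-0.895,"z":-0.1,"wx":0,"wy":0,"wz":-0.18},
    {"x":-0.945,"y":-0.895,"z":-0.1,"wx":0,"wy":0,"wz":-0.18},
    {"x":-0.945,"y":-0.895,"z":-0.1,"wx":0,"wy":0,"wz":-0.18},
    {"x":-0.945,"y":-0.895,"z":-0.1,"wx":0,"wy":0,"wz":-0.18},
    {"x":-0.945,"y":-0.895,"z":-0.1,"wx":0,"wy":0,"wz":-0.18},
    {"x":-0.945,"y":-0.895,"z":-0.1,"wx":0,"wy":0,"wz":-0.18},
    {"x":-0.945,"y":-0.895,"z":-0.1,"wx":0,"wy":0,"wz":-0.18},
    {"x":-0.945,"y":-0.895,"z":-0.1,"wx":0,"wy":0,"wz":-0.18},
  ],
  hand=0.0,
)

```text
t: 1.63
eef_pos: [0.3902, 0.3606, 0.2514]
tool_rot: [-0.0, -0.052, 0.999, 0.001]
contact_force: [-0.7, 0.5, -0.7]
gripper_width: 0.497
```

```bash
python3 -c "
from h import *
goal([.480,.115,.25],np.pi/2+.1)"
```

```text
t 1.6333 pos [0.3902 0.3606 0.2514] q7 0.805408620704304 F [-0.6592  0.4795 -0.6675] w 0.4970896736370141
goal shift [-0.3199 -1.2676  0.0059] turn [ 0.0003 -0.      0.0011]
```

Call:
jog_arm(
  plan=[
    {"x":-0.32,"y":-1,"z":0,"wx":0,"wy":0,"wz":0},
    {"x":-0.32,"y":-1,"z":0,"wx":0,"wy":0,"wz":0},
    {"x":-0.32,"y":-1,"z":0,"wx":0,"wy":0,"wz":0},
    {"x":-0.32,"y":-1,"z":0,"wx":0,"wy":0,"wz":0},
    {"x":-0.32,"y":-1,"z":0,"wx":0,"wy":0,"wz":0},
    {"x":-0.32,"y":-1,"z":0,"wx":0,"wy":0,"wz":0},
    {"x":-0.32,"y":-1,"z":0,"wx":0,"wy":0,"wz":0},
  ],
)

```text
t: 2.22
eef_pos: [0.4753, 0.1676, 0.2511]
tool_rot: [-0.0, -0.05, 0.999, 0.0]
contact_force: [0.1, 0.4, 0.7]
gripper_width: 0.501
```

Call:
jog_arm(
  plan=[
    {"x":0,"y":-0.27,"z":0,"wx":0,"wy":0,"wz":0},
    {"x":0,"y":-0.27,"z":0,"wx":0,"wy":0,"wz":0},
    {"x":0,"y":-0.27,"z":0,"wx":0,"wy":0,"wz":0},
    {"x":0,"y":-0.27,"z":0,"wx":0,"wy":0,"wz":0},
  ],
)

```text
t: 2.55
eef_pos: [0.4805, 0.116, 0.2509]
tool_rot: [-0.0, -0.051, 0.999, 0.001]
contact_force: [0.1, 0.9, -0.6]
gripper_width: 0.503
```

```bash
python3 - <<'E'
from h import *
im=cams.read_camera("wrist");cv2.imwrite("pics/w1.png",im[:,:,::-1])
for n,z in(("guard_tab",.13),("knob_top",.132),("guard_hinge",.074),("oxygen_box",0)):
    for r in finder.place_of("wrist",n)[:2]: print(n,np.array(r["location"]),round(r["confidence"],2),onz("wrist",r["location"],z))
    print(proj("wrist",{"guard_tab":[.4757,.113,.13],"knob_top":[.5543,.1208,.132],"guard_hinge":[.616,.127,.074],"oxygen_box":[.5504,.1606,0]}[n]))
goal([.480,.115,.111],np.pi/2+.1)
E
```

```text
guard_tab [283.3 208.7] 0.65 [0.486  0.1191 0.13  ]
[277.4768 196.48  ]
[277.5983 280.5262]
guard_hinge [489.1 162.4] 0.43 [0.4324 0.3218 0.074 ]
[278.4691 304.0152]
oxygen_box [313.9 230.8] 0.86 [0.5493 0.1662 0.    ]
[309.5782 231.2028]
t 2.8 pos [0.4805 0.1157 0.251 ] q7 1.341246247056503 F [ 0.1379 -0.5811  0.1199] w 0.4996257458777663
goal shift [ 0.0027 -0.004   0.6998] turn [ 0.0004 -0.      0.0011]
```

View pics/w1.png

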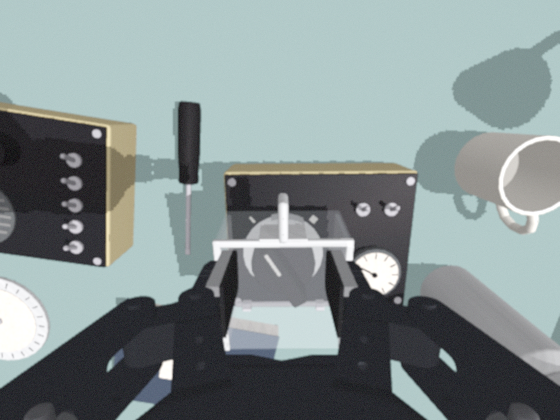

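```bash
python3 - <<'E'
from h import *
for n,p,z in(("lug tip",(283,195),.143),("lug root",(284,238),.143),("gL",(216,243),.14),("gR",(353,243),.14),("cornL",(226,174),.07),("cornR",(415,172),.07),("cornRback",(405,302),.07)): print(n,onz("wrist",p,z))
E
```

```text
lug tip [0.4709 0.116  0.143 ]
lug root [0.508  0.1208 0.143 ]
gL [0.5197 0.0633 0.14  ]
gR [0.5077 0.1804 0.14  ]
cornL [0.4723 0.0576 0.07  ]
cornR [0.4503 0.2509 0.07  ]
cornRback [0.601  0.2727 0.07  ]
```

Call:
jog_arm(
  plan=[
    {"x":0.0,"y":0.007,"z":0.2,"wx":0,"wy":0,"wz":0},
    {"x":0.0,"y":0.007,"z":0.4,"wx":0,"wy":0,"wz":0},
    {"x":0.0,"y":0.007,"z":0.55,"wx":0,"wy":0,"wz":0},
    {"x":0.0,"y":0.007,"z":0.65,"wx":0,"wy":0,"wz":0},
    {"x":0.0,"y":0.007,"z":0.695,"wx":0,"wy":0,"wz":0},
    {"x":0.0,"y":0.007,"z":0.695,"wx":0,"wy":0,"wz":0},
    {"x":0.0,"y":0.007,"z":0.695,"wx":0,"wy":0,"wz":0},
  ],
)

```text
t: 3.38
eef_pos: [0.4807, 0.1178, 0.1124]
tool_rot: [0.0, -0.052, 0.999, 0.001]
contact_force: [-0.4, 0.6, 1.3]
gripper_width: 0.501
```

```bash
python3 - <<'E'
from h import *
im=cams.read_camera("wrist");cv2.imwrite("pics/w2.png",im[:,:,::-1])
for r in finder.place_of("wrist","guard_tab")[:2]: print(np.array(r["location"]),round(r["confidence"],2),onz("wrist",r["location"],.13))
goal([.480,.117,.112],np.pi/2+.105)
p=monitor.get_obs()["eef_pos"];print(proj("wrist",p+[0,0,.019]))
E
```

```text
[277.9 304.1] 0.76 [0.4928 0.1172 0.13  ]
t 3.4833 pos [0.4815 0.1179 0.1134] q7 1.3758600621264705 F [-0.4675 -0.2033  0.8256] w 0.5018002181146353
goal shift [ 0.0079 -0.0035  0.0072] turn [ 0.0006  0.0008 -0.0004]
[281.9653 284.7706]
```

View pics/w2.png

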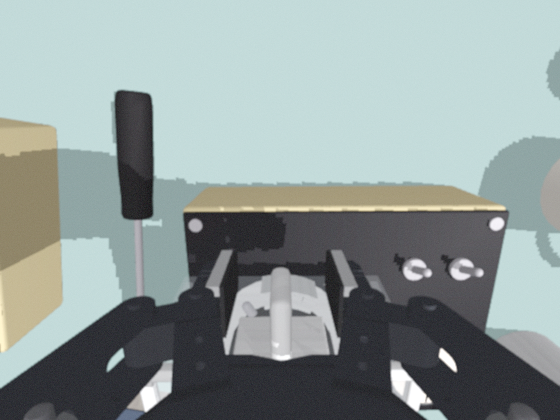

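```bash
python3 - <<'E'
from h import *
for p,z in(((280,270),.143),((280,270),.130),((281,355),.143),((187,211),.07),((507,211),.07)): print(onz("wrist",p,z))
E
```

```text
[0.4691 0.1157 0.143 ]
[0.4758 0.1164 0.13  ]
[0.509  0.1202 0.143 ]
[0.4726 0.0589 0.07  ]
[0.4526 0.2537 0.07  ]
```

Call:
jog_arm(
  plan=[
    {"x":0,"y":0,"z":0,"wx":0,"wy":0,"wz":0},
    {"x":0,"y":0,"z":0,"wx":0,"wy":0,"wz":0},
    {"x":0,"y":0,"z":0,"wx":0,"wy":0,"wz":0},
    {"x":0,"y":0,"z":0,"wx":0,"wy":0,"wz":0},
    {"x":0,"y":0,"z":0,"wx":0,"wy":0,"wz":0},
    {"x":0,"y":0,"z":0,"wx":0,"wy":0,"wz":0},
  ],
  hand=-1,
  grip_force=30,
)

```text
t: 3.98
eef_pos: [0.4819, 0.1177, 0.1138]
tool_rot: [0.002, -0.052, 0.999, 0.001]
contact_force: [-0.7, -1.8, 3.6]
gripper_width: 0.09
```

```bash
cat >> h.py <<'E'
def arc(tab,th0,ths):
    """rows (x,z fractions) along the hinge arc from angle th0"""
    r=np.hypot(.141,.056);p0=np.pi-np.arctan2(.056,.141)
    for th in ths: print(round(th,3),np.round([-(r*np.cos(p0-th)-r*np.cos(p0-th0))/.2,-(r*np.sin(p0-th)-r*np.sin(p0-th0))/.2],3))
E
python3 - <<'E'
from h import *
goal([.480,.117,.112],np.pi/2+.105)
arc(0,0,np.array([.03,.09,.17,.26,.35,.44,.53,.62,.71,.80,.88,.92]))
print();arc(0,.9,np.array([.95,1.03,1.12,1.21,1.3,1.39,1.48,1.57,1.66,1.74,1.8]))
E
```

```text
t 3.9833 pos [0.4819 0.1177 0.1138] q7 1.3760347323587745 F [-0.6936 -1.7865  3.6201] w 0.08952918631353268
goal shift [ 0.0098 -0.0024  0.009 ] turn [ 0.0006  0.0011 -0.0004]
0.03 [-0.009 -0.021]
0.09 [-0.028 -0.062]
0.17 [-0.058 -0.115]
0.26 [-0.096 -0.172]
0.35 [-0.139 -0.225]
0.44 [-0.186 -0.274]
0.53 [-0.238 -0.318]
0.62 [-0.294 -0.358]
0.71 [-0.353 -0.392]
0.8 [-0.415 -0.421]
0.88 [-0.472 -0.442]
0.92 [-0.501 -0.451]

0.95 [-0.037 -0.01 ]
1.03 [-0.096 -0.022]
1.12 [-0.164 -0.03 ]
1.21 [-0.232 -0.032]
1.3 [-0.3   -0.028]
1.39 [-0.368 -0.018]
1.48 [-0.434 -0.001]
1.57 [-0.498  0.021]
1.66 [-0.561  0.049]
1.74 [-0.614  0.079]
1.8 [-0.652  0.103]
```

Lug gripped (7.6 mm opening). Now I'll swing the guard open.

Call:
jog_arm(
  plan=[
    {"x":-0.009,"y":0,"z":-0.021,"wx":0,"wy":0,"wz":0},
    {"x":-0.028,"y":0,"z":-0.062,"wx":0,"wy":0,"wz":0},
    {"x":-0.058,"y":0,"z":-0.115,"wx":0,"wy":0,"wz":0},
    {"x":-0.096,"y":0,"z":-0.172,"wx":0,"wy":0,"wz":0},
    {"x":-0.139,"y":0,"z":-0.225,"wx":0,"wy":0,"wz":0},
    {"x":-0.186,"y":0,"z":-0.274,"wx":0,"wy":0,"wz":0},
    {"x":-0.238,"y":0,"z":-0.318,"wx":0,"wy":0,"wz":0},
    {"x":-0.294,"y":0,"z":-0.358,"wx":0,"wy":0,"wz":0},
    {"x":-0.353,"y":0,"z":-0.392,"wx":0,"wy":0,"wz":0},
    {"x":-0.415,"y":0,"z":-0.421,"wx":0,"wy":0,"wz":0},
    {"x":-0.472,"y":0,"z":-0.442,"wx":0,"wy":0,"wz":0},
    {"x":-0.488,"y":0,"z":-0.447,"wx":0,"wy":0,"wz":0},
  ],
)

```text
t: 4.98
eef_pos: [0.5779, 0.1281, 0.2021]
tool_rot: [-0.0, -0.052, 0.999, 0.001]
contact_force: [-1.8, 1.9, -8.7]
gripper_width: 0.082
```

```bash
python3 - <<'E'
from h import *
goal([.4819+.0976*np.cos(.105),.1177+.0976*np.sin(.105),.1138+.0894],np.pi/2+.105)
E
```

```text
t 4.9833 pos [0.5779 0.1281 0.2021] q7 1.4160977686643343 F [-1.8225  1.8852 -8.7354] w 0.08226880257453842
goal shift [-0.005  -0.0015 -0.0056] turn [ 0.0006 -0.0003 -0.0002]
```

Call:
jog_arm(
  plan=[
    {"x":-0.037,"y":0,"z":-0.012,"wx":0,"wy":0,"wz":0},
    {"x":-0.096,"y":0,"z":-0.026,"wx":0,"wy":0,"wz":0},
    {"x":-0.164,"y":0,"z":-0.034,"wx":0,"wy":0,"wz":0},
    {"x":-0.232,"y":0,"z":-0.036,"wx":0,"wy":0,"wz":0},
    {"x":-0.3,"y":0,"z":-0.032,"wx":0,"wy":0,"wz":0},
    {"x":-0.368,"y":0,"z":-0.02,"wx":0,"wy":0,"wz":0},
    {"x":-0.434,"y":0,"z":-0.004,"wx":0,"wy":0,"wz":0},
    {"x":-0.498,"y":0,"z":0.018,"wx":0,"wy":0,"wz":0},
    {"x":-0.561,"y":0,"z":0.047,"wx":0,"wy":0,"wz":0},
    {"x":-0.614,"y":0,"z":0.077,"wx":0,"wy":0,"wz":0},
    {"x":-0.652,"y":0,"z":0.1,"wx":0,"wy":0,"wz":0},
    {"x":-0.652,"y":0,"z":0.1,"wx":0,"wy":0,"wz":0},
  ],
)

```text
t: 5.98
eef_pos: [0.7073, 0.1423, 0.1801]
tool_rot: [-0.002, -0.052, 0.999, 0.001]
contact_force: [-3.9, 2.4, -7.9]
gripper_width: 0.085
```

```bash
python3 - <<'E'
from h import *
s=monitor.get_obs();print(s["eef_pos"],s["contact_force"],s["gripper_width"])
c,si=np.cos(.105),np.sin(.105)
h=np.array([.4819+.141*c,.1177+.141*si,.1138+.019-.056]);d=s["eef_pos"]+[0,0,.019]-h
ux=d[0]*c+d[1]*si;print("hinge",h,"r",np.hypot(ux,d[2]),"theta",np.pi-np.arctan2(.056,.141)-np.arctan2(d[2],ux))
E
```

```text
[0.7073 0.1423 0.1801] [-3.8905  2.4247 -7.9243] 0.08491441791172692
hinge [0.6221 0.1325 0.0768] r 0.14931936146667588 theta 1.8041798274155596
```

Call:
jog_arm(
  plan=[
    {"x":0,"y":0,"z":0,"wx":0,"wy":0,"wz":0},
    {"x":0,"y":0,"z":0,"wx":0,"wy":0,"wz":0},
    {"x":0,"y":0,"z":0,"wx":0,"wy":0,"wz":0},
    {"x":0,"y":0,"z":0,"wx":0,"wy":0,"wz":0},
    {"x":0,"y":0,"z":-0.1,"wx":0,"wy":0,"wz":0},
    {"x":0,"y":0,"z":-0.25,"wx":0,"wy":0,"wz":0},
    {"x":0,"y":0,"z":-0.4,"wx":0,"wy":0,"wz":0},
    {"x":0,"y":0,"z":-0.5,"wx":0,"wy":0,"wz":0},
    {"x":0,"y":0,"z":-0.5,"wx":0,"wy":0,"wz":0},
  ],
  hand=-0.3,
)

```text
t: 6.73
eef_pos: [0.7106, 0.1421, 0.2874]
tool_rot: [0.004, -0.052, 0.999, 0.002]
contact_force: [0.9, -0.6, 0.1]
gripper_width: 0.351
```

```bash
python3 - <<'E'
from h import *
goal([.550,.125,.26],np.deg2rad(126.6))
E
```

```text
t 6.7333 pos [0.7106 0.1421 0.2874] q7 1.4630873066824859 F [ 0.9349 -0.6283  0.1423] w 0.35067074836865103
goal shift [ 0.8088 -0.0023  0.1308] turn [ 0.0004  0.0026 -0.1702]
```

Call:
jog_arm(
  plan=[
    {"x":0.2,"y":0,"z":0,"wx":0,"wy":0,"wz":-0.04},
    {"x":0.4,"y":0,"z":0,"wx":0,"wy":0,"wz":-0.08},
    {"x":0.6,"y":0,"z":0.05,"wx":0,"wy":0,"wz":-0.12},
    {"x":0.81,"y":0,"z":0.13,"wx":0,"wy":0,"wz":-0.17},
    {"x":0.81,"y":0,"z":0.13,"wx":0,"wy":0,"wz":-0.17},
    {"x":0.81,"y":0,"z":0.13,"wx":0,"wy":0,"wz":-0.17},
    {"x":0.81,"y":0,"z":0.13,"wx":0,"wy":0,"wz":-0.17},
  ],
)

```text
t: 7.32
eef_pos: [0.5505, 0.1254, 0.2612]
tool_rot: [0.005, -0.313, 0.95, 0.001]
contact_force: [0.4, 0.0, -0.4]
gripper_width: 0.349
```

```bash
python3 - <<'E'
from h import *
im=cams.read_camera("wrist");cv2.imwrite("pics/w3.png",im[:,:,::-1])
for r in finder.place_of("wrist","knob_top")[:2]: print(np.array(r["location"]),round(r["confidence"],2),onz("wrist",r["location"],.132))
cams.read_camera("top")
for r in finder.place_of("top","knob_top")[:2]: print(np.array(r["location"]),round(r["confidence"],2),onz("top",r["location"],.132))
cams.read_camera("side")
for r in finder.place_of("side","knob_top")[:2]: print(np.array(r["location"]),round(r["confidence"],2),onz("side",r["location"],.132))
print(proj("wrist",[.56,.126,.132]))
goal([.560,.126,.12],np.deg2rad(126.6))
E
```

```text
[281.3 198.1] 0.81 [0.5521 0.1251 0.132 ]
[208.2 220.8] 0.67 [0.546  0.1476 0.132 ]
[220.3 218.6] 0.6 [0.5501 0.1202 0.132 ]
[241.8 194.5] 0.9 [0.5576 0.1222 0.132 ]
[276.1411 207.0942]
t 7.6167 pos [0.5509 0.1257 0.2604] q7 1.8910076332214938 F [ 0.1266 -0.1432  0.084 ] w 0.3475511755817696
goal shift [-0.0312 -0.025   0.7025] turn [-0.0004  0.0029 -0.0004]
```

View pics/w3.png

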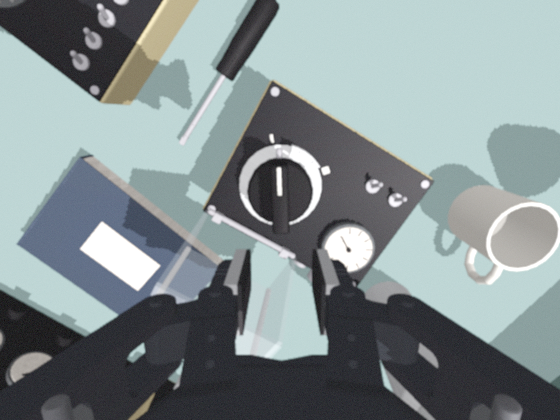

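```bash
python3 - <<'E'
from h import *
im=cv2.imread("pics/w3.png");cv2.imwrite("pics/w3c.png",cv2.resize(im[125:245,220:340],None,fx=5,fy=5,interpolation=3))
a=onz("wrist",(279,165),.132);b=onz("wrist",(282,215),.132);print(a,b,np.rad2deg(np.arctan2(*(a-b)[1::-1])))
E
```

```text
[0.5283 0.1058 0.132 ] [0.5628 0.1346 0.132 ] -140.20377482440665
```

View pics/w3c.png

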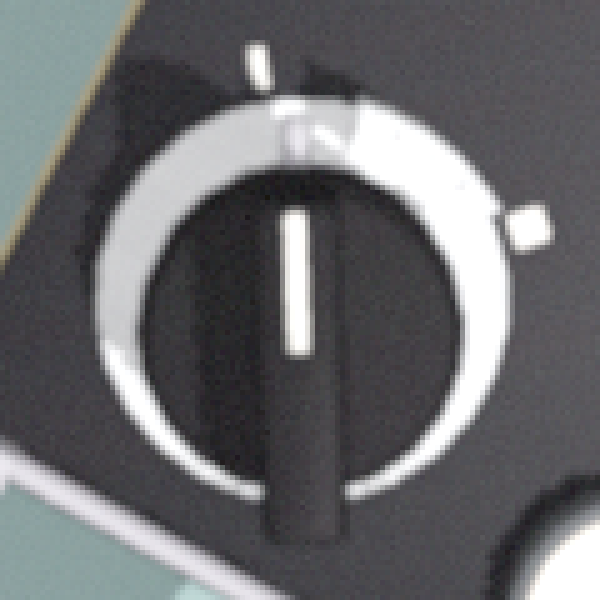

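```bash
python3 - <<'E'
from h import *
goal([.5545,.123,.109],np.deg2rad(128.5))
E
```

```text
t 7.6167 pos [0.5509 0.1257 0.2604] q7 1.8910076332214938 F [ 0.1266 -0.1432  0.084 ] w 0.3475511755817696
goal shift [ 0.0003 -0.0206  0.7572] turn [-0.0005  0.0029 -0.011 ]
```

Call:
jog_arm(
  plan=[
    {"x":0,"y":-0.02,"z":0.2,"wx":0,"wy":0.003,"wz":-0.011},
    {"x":0,"y":-0.02,"z":0.4,"wx":0,"wy":0.003,"wz":-0.011},
    {"x":0,"y":-0.02,"z":0.57,"wx":0,"wy":0.003,"wz":-0.011},
    {"x":0,"y":-0.02,"z":0.67,"wx":0,"wy":0.003,"wz":-0.011},
    {"x":0,"y":-0.02,"z":0.72,"wx":0,"wy":0.003,"wz":-0.011},
    {"x":0,"y":-0.02,"z":0.74,"wx":0,"wy":0.003,"wz":-0.011},
    {"x":0,"y":-0.02,"z":0.755,"wx":0,"wy":0.003,"wz":-0.011},
    {"x":0,"y":-0.02,"z":0.755,"wx":0,"wy":0.003,"wz":-0.011},
  ],
)

```text
t: 8.28
eef_pos: [0.5555, 0.1234, 0.1103]
tool_rot: [0.001, -0.33, 0.944, -0.001]
contact_force: [-0.2, -0.4, 0.8]
gripper_width: 0.35
```

Call:
jog_arm(
  plan=[
    {"x":0,"y":0,"z":0,"wx":0,"wy":0,"wz":0},
    {"x":0,"y":0,"z":0,"wx":0,"wy":0,"wz":0},
    {"x":0,"y":0,"z":0,"wx":0,"wy":0,"wz":0},
    {"x":0,"y":0,"z":0,"wx":0,"wy":0,"wz":0},
    {"x":0,"y":0,"z":0,"wx":0,"wy":0,"wz":0},
  ],
  hand=-1,
  grip_force=50,
)

```text
t: 8.7
eef_pos: [0.5547, 0.1255, 0.1117]
tool_rot: [0.001, -0.33, 0.944, 0.0]
contact_force: [-4.0, 4.0, 3.8]
gripper_width: 0.172
```

Call:
jog_arm(
  plan=[
    {"x":0,"y":0,"z":0.02,"wx":0,"wy":0,"wz":0},
    {"x":0,"y":0,"z":0.04,"wx":0,"wy":0,"wz":0},
    {"x":0,"y":0,"z":0.06,"wx":0,"wy":0,"wz":0},
    {"x":0,"y":0,"z":0.065,"wx":0,"wy":0,"wz":0},
    {"x":0,"y":0,"z":0.065,"wx":0,"wy":0,"wz":0},
    {"x":0,"y":0,"z":0.065,"wx":0,"wy":0,"wz":0},
  ],
)

```text
t: 9.2
eef_pos: [0.5547, 0.1257, 0.1011]
tool_rot: [0.001, -0.33, 0.944, 0.001]
contact_force: [-6.9, -1.0, 11.9]
gripper_width: 0.173
```

Call:
jog_arm(
  plan=[
    {"x":0,"y":0,"z":0.025,"wx":0,"wy":0,"wz":0},
    {"x":0,"y":0,"z":0.04,"wx":0,"wy":0,"wz":0},
    {"x":0,"y":0,"z":0.04,"wx":0,"wy":0,"wz":0},
    {"x":0,"y":0,"z":0.04,"wx":0,"wy":0,"wz":0},
  ],
)

```text
t: 9.53
eef_pos: [0.5554, 0.1267, 0.0988]
tool_rot: [0.003, -0.33, 0.944, 0.001]
contact_force: [-15.2, -2.0, 40.1]
gripper_width: 0.174
```

Call:
jog_arm(
  plan=[
    {"x":0,"y":0,"z":0.012,"wx":0,"wy":0,"wz":0.0},
    {"x":0,"y":0,"z":0.012,"wx":0,"wy":0,"wz":0.02},
    {"x":0,"y":0,"z":0.012,"wx":0,"wy":0,"wz":0.045},
    {"x":0,"y":0,"z":0.012,"wx":0,"wy":0,"wz":0.07},
    {"x":0,"y":0,"z":0.012,"wx":0,"wy":0,"wz":0.095},
    {"x":0,"y":0,"z":0.012,"wx":0,"wy":0,"wz":0.12},
    {"x":0,"y":0,"z":0.012,"wx":0,"wy":0,"wz":0.12},
  ],
)

```text
t: 10.12
eef_pos: [0.5554, 0.126, 0.0991]
tool_rot: [0.003, -0.145, 0.989, 0.002]
contact_force: [-7.3, -4.0, 15.9]
gripper_width: 0.175
```

Call:
jog_arm(
  plan=[
    {"x":0,"y":0,"z":0.016,"wx":0,"wy":0,"wz":0.02},
    {"x":0,"y":0,"z":0.016,"wx":0,"wy":0,"wz":0.05},
    {"x":0,"y":0,"z":0.016,"wx":0,"wy":0,"wz":0.08},
    {"x":0,"y":0,"z":0.016,"wx":0,"wy":0,"wz":0.11},
    {"x":0,"y":0,"z":0.016,"wx":0,"wy":0,"wz":0.14},
    {"x":0,"y":0,"z":0.016,"wx":0,"wy":0,"wz":0.17},
    {"x":0,"y":0,"z":0.016,"wx":0,"wy":0,"wz":0.2},
    {"x":0,"y":0,"z":0.016,"wx":0,"wy":0,"wz":0.23},
    {"x":0,"y":0,"z":0.016,"wx":0,"wy":0,"wz":0.255},
    {"x":0,"y":0,"z":0.016,"wx":0,"wy":0,"wz":0.275},
    {"x":0,"y":0,"z":0.016,"wx":0,"wy":0,"wz":0.275},
  ],
)

```text
t: 11.03
eef_pos: [0.5552, 0.1243, 0.099]
tool_rot: [0.002, 0.285, 0.959, 0.002]
contact_force: [-10.6, -4.9, 22.3]
gripper_width: 0.174
```

```bash
python3 - <<'E'
from h import *
s=monitor.get_obs();print(s["torque"],s["contact_force"],s["tool_rot"],s["q"][6])
w,x,y,z=s["tool_rot"];ty=Ro.from_quat([x,y,z,w]).apply([0,1,0]);b=np.arctan2(ty[1],ty[0])-np.pi/2
print("bar turn",(np.pi+.7+.105-b)%np.pi)
E
```

```text
[-1.66    2.2784  0.0194] [-10.6453  -4.9361  22.2914] [0.0015 0.2846 0.9586 0.0023] 0.8880751572931664
bar turn 1.3822372907017444
```

Call:
jog_arm(
  plan=[
    {"x":0,"y":0,"z":0.016,"wx":0,"wy":0,"wz":0.015},
    {"x":0,"y":0,"z":0.016,"wx":0,"wy":0,"wz":0.03},
    {"x":0,"y":0,"z":0.016,"wx":0,"wy":0,"wz":0.03},
  ],
)

```text
t: 11.28
eef_pos: [0.5555, 0.1242, 0.0991]
tool_rot: [0.002, 0.329, 0.944, 0.003]
contact_force: [-8.4, -3.5, 21.6]
gripper_width: 0.174
```

```bash
python3 - <<'E'
from h import *
s=monitor.get_obs();print(s["torque"],s["contact_force"],s["tool_rot"],s["q"][6])
w,x,y,z=s["tool_rot"];ty=Ro.from_quat([x,y,z,w]).apply([0,1,0]);b=np.arctan2(ty[1],ty[0])-np.pi/2
print("bar turn",(np.pi+.7+.105-b)%np.pi)
E
```

```text
[-0.9353  1.9573  1.3672] [-8.3575 -3.524  21.5916] [0.0017 0.3287 0.9444 0.0028] 0.8121439271990146
bar turn 1.4748760605756033
```

Call:
jog_arm(
  plan=[
    {"x":0,"y":0,"z":0.01,"wx":0,"wy":0,"wz":-0.015},
    {"x":0,"y":0,"z":-0.02,"wx":0,"wy":0,"wz":-0.015},
    {"x":0,"y":0,"z":-0.04,"wx":0,"wy":0,"wz":-0.015},
    {"x":0,"y":0,"z":-0.06,"wx":0,"wy":0,"wz":-0.015},
    {"x":0,"y":0,"z":-0.06,"wx":0,"wy":0,"wz":-0.015},
    {"x":0,"y":0,"z":-0.06,"wx":0,"wy":0,"wz":-0.015},
  ],
)

```text
t: 11.78
eef_pos: [0.5549, 0.1243, 0.1115]
tool_rot: [0.001, 0.306, 0.952, 0.003]
contact_force: [-3.1, -0.5, -0.7]
gripper_width: 0.178
```

Call:
jog_arm(
  plan=[
    {"x":0,"y":0,"z":0,"wx":0,"wy":0,"wz":0},
    {"x":0,"y":0,"z":0,"wx":0,"wy":0,"wz":0},
    {"x":0,"y":0,"z":0,"wx":0,"wy":0,"wz":0},
    {"x":0,"y":0,"z":-0.05,"wx":0,"wy":0,"wz":0},
    {"x":0,"y":0,"z":-0.25,"wx":0,"wy":0,"wz":0},
    {"x":0,"y":0,"z":-0.45,"wx":0,"wy":0,"wz":0},
    {"x":0,"y":0,"z":-0.65,"wx":0,"wy":0,"wz":0},
    {"x":0,"y":0,"z":-0.7,"wx":0,"wy":0,"wz":0},
    {"x":0,"y":0,"z":-0.7,"wx":0,"wy":0,"wz":0},
  ],
  hand=-0.3,
)

```text
t: 12.53
eef_pos: [0.5571, 0.124, 0.2566]
tool_rot: [0.005, 0.306, 0.952, 0.006]
contact_force: [-0.0, -0.6, -0.2]
gripper_width: 0.35
```

```bash
python3 - <<'E'
from h import *
im=cams.read_camera("wrist");cv2.imwrite("pics/w4.png",im[:,:,::-1])
for r in finder.place_of("wrist","knob_top")[:2]: print(np.array(r["location"]),round(r["confidence"],2),onz("wrist",r["location"],.132))
goal([.7073-.002,.1423,.30],np.pi/2+.105)
E
```

```text
t 12.6333 pos [0.5545 0.1238 0.2521] q7 0.7611637452013592 F [-0.4168 -0.0663  0.4012] w 0.34985866002845534
goal shift [-0.5596  0.5161 -0.2347] turn [ 0.0021  0.0013 -0.2312]
```

View pics/w4.png

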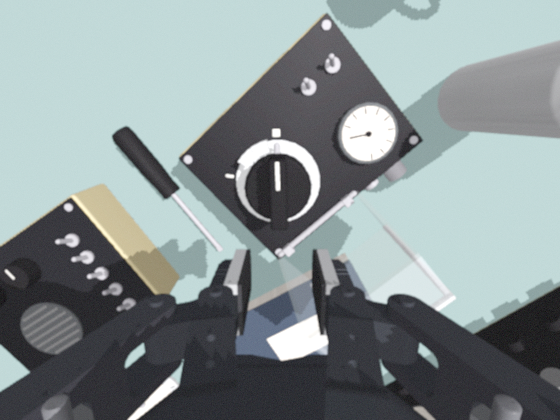

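Wrist view: the pointer (277,175) lines up with the square OFF mark (276,132), the guard is still back at lower right, and loose things are undisturbed. When I let go, the knob was at its original height (.1115) with about zero force. Next I'll go back to the lug.

Call:
jog_arm(
  plan=[
    {"x":0,"y":0,"z":-0.15,"wx":0,"wy":0,"wz":-0.03},
    {"x":-0.14,"y":0.13,"z":-0.23,"wx":0.001,"wy":0.001,"wz":-0.06},
    {"x":-0.28,"y":0.26,"z":-0.23,"wx":0.002,"wy":0.001,"wz":-0.1},
    {"x":-0.42,"y":0.39,"z":-0.23,"wx":0.002,"wy":0.001,"wz":-0.14},
    {"x":-0.56,"y":0.516,"z":-0.23,"wx":0.002,"wy":0.001,"wz":-0.18},
    {"x":-0.56,"y":0.516,"z":-0.23,"wx":0.002,"wy":0.001,"wz":-0.22},
    {"x":-0.56,"y":0.516,"z":-0.23,"wx":0.002,"wy":0.001,"wz":-0.231},
    {"x":-0.56,"y":0.516,"z":-0.23,"wx":0.002,"wy":0.001,"wz":-0.231},
  ],
)

```text
t: 13.3
eef_pos: [0.7051, 0.1418, 0.2959]
tool_rot: [-0.002, -0.052, 0.999, -0.001]
contact_force: [-0.2, 0.4, -0.0]
gripper_width: 0.349
```

```bash
python3 - <<'E'
from h import *
im=cams.read_camera("wrist");cv2.imwrite("pics/w5.png",im[:,:,::-1])
for r in finder.place_of("wrist","guard_tab")[:2]: print(np.array(r["location"]),round(r["confidence"],2),onz("wrist",r["location"],.199))
print(proj("wrist",[.7073,.1423,.199]))
goal([.7073,.1423,.181],np.pi/2+.105)
E
```

```text
[281.8 212.1] 0.57 [0.7068 0.1423 0.199 ]
[281.6696 212.7319]
t 13.4 pos [0.7048 0.142  0.2974] q7 1.507588158608697 F [ 0.1384  0.0712 -0.3166] w 0.34945904951657103
goal shift [-0.0137  0.0005  0.5818] turn [-0.0001 -0.0005 -0.0008]
```

View pics/w5.png

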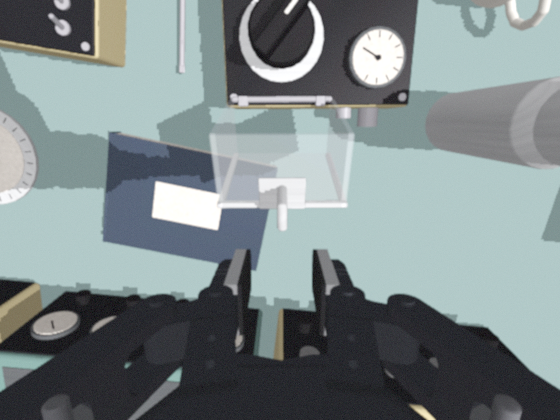

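The lug shows at (282,212), which matches the predicted pixel to within 1. Next: descend, grip and swing shut.

Call:
jog_arm(
  plan=[
    {"x":-0.012,"y":0,"z":0.18,"wx":0,"wy":0,"wz":0},
    {"x":-0.012,"y":0,"z":0.34,"wx":0,"wy":0,"wz":0},
    {"x":-0.012,"y":0,"z":0.46,"wx":0,"wy":0,"wz":0},
    {"x":-0.012,"y":0,"z":0.54,"wx":0,"wy":0,"wz":0},
    {"x":-0.012,"y":0,"z":0.58,"wx":0,"wy":0,"wz":0},
    {"x":-0.012,"y":0,"z":0.58,"wx":0,"wy":0,"wz":0},
    {"x":-0.012,"y":0,"z":0.58,"wx":0,"wy":0,"wz":0},
  ],
)

```text
t: 13.98
eef_pos: [0.7071, 0.1423, 0.182]
tool_rot: [-0.001, -0.051, 0.999, -0.0]
contact_force: [0.2, 0.1, 0.5]
gripper_width: 0.348
```

Call:
jog_arm(
  plan=[
    {"x":0,"y":0,"z":0,"wx":0,"wy":0,"wz":0},
    {"x":0,"y":0,"z":0,"wx":0,"wy":0,"wz":0},
    {"x":0,"y":0,"z":0,"wx":0,"wy":0,"wz":0},
    {"x":0,"y":0,"z":0,"wx":0,"wy":0,"wz":0},
    {"x":0,"y":0,"z":0,"wx":0,"wy":0,"wz":0},
  ],
  hand=-1,
  grip_force=30,
)

```text
t: 14.4
eef_pos: [0.7084, 0.1424, 0.1837]
tool_rot: [0.001, -0.051, 0.999, 0.0]
contact_force: [2.2, -1.1, 6.9]
gripper_width: 0.08
```

```bash
python3 - <<'E'
from h import *
c,si=np.cos(.105),np.sin(.105)
h=np.array([.4819+.141*c,.1177+.141*si,.1138+.019-.056])
d=monitor.get_obs()["eef_pos"]+[0,0,.019]-h;ux=d[0]*c+d[1]*si
th=np.pi-np.arctan2(.056,.141)-np.arctan2(d[2],ux);print(th,np.hypot(ux,d[2]))
arc(0,th,th-np.array([.04,.12,.21,.3,.39,.48,.57,.66,.75,.83,.88]))
print();arc(0,.92,[.89,.81,.72,.63,.54,.45,.36,.27,.18,.1,.03,0])
E
```

```text
1.7966313241553173 0.1530026054968901
1.757 [ 0.025 -0.017]
1.677 [ 0.078 -0.047]
1.587 [ 0.14  -0.076]
1.497 [ 0.204 -0.099]
1.407 [ 0.27  -0.117]
1.317 [ 0.337 -0.128]
1.227 [ 0.405 -0.134]
1.137 [ 0.473 -0.133]
1.047 [ 0.541 -0.126]
0.967 [ 0.601 -0.115]
0.917 [ 0.638 -0.105]

0.89 [0.022 0.006]
0.81 [0.079 0.027]
0.72 [0.141 0.055]
0.63 [0.2   0.089]
0.54 [0.256 0.128]
0.45 [0.309 0.172]
0.36 [0.357 0.22 ]
0.27 [0.4   0.273]
0.18 [0.439 0.329]
0.1 [0.469 0.382]
0.03 [0.492 0.43 ]
0 [0.501 0.451]
```

Call:
jog_arm(
  plan=[
    {"x":0.025,"y":0,"z":-0.017,"wx":0,"wy":0,"wz":0},
    {"x":0.078,"y":0,"z":-0.047,"wx":0,"wy":0,"wz":0},
    {"x":0.14,"y":0,"z":-0.076,"wx":0,"wy":0,"wz":0},
    {"x":0.204,"y":0,"z":-0.099,"wx":0,"wy":0,"wz":0},
    {"x":0.27,"y":0,"z":-0.117,"wx":0,"wy":0,"wz":0},
    {"x":0.337,"y":0,"z":-0.128,"wx":0,"wy":0,"wz":0},
    {"x":0.405,"y":0,"z":-0.134,"wx":0,"wy":0,"wz":0},
    {"x":0.473,"y":0,"z":-0.133,"wx":0,"wy":0,"wz":0},
    {"x":0.541,"y":0,"z":-0.126,"wx":0,"wy":0,"wz":0},
    {"x":0.601,"y":0,"z":-0.115,"wx":0,"wy":0,"wz":0},
    {"x":0.636,"y":0,"z":-0.106,"wx":0,"wy":0,"wz":0},
    {"x":0.636,"y":0,"z":-0.106,"wx":0,"wy":0,"wz":0},
  ],
)

```text
t: 15.4
eef_pos: [0.5825, 0.1287, 0.2081]
tool_rot: [0.004, -0.05, 0.999, 0.001]
contact_force: [-1.4, -3.0, 16.4]
gripper_width: 0.085
```

```bash
python3 - <<'E'
from h import *
c,si=np.cos(.105),np.sin(.105)
h=np.array([.4819+.141*c,.1177+.141*si,.1138+.019-.056])
s=monitor.get_obs();d=s["eef_pos"]+[0,0,.019]-h;ux=d[0]*c+d[1]*si
th=np.pi-np.arctan2(.056,.141)-np.arctan2(d[2],ux);print(th,np.hypot(ux,d[2]),s["contact_force"])
goal([.4819,.1177,.1125],np.pi/2+.105)
E
```

```text
0.9340849095905472 0.15546241449523712 [-1.4124 -2.9898 16.4112]
t 15.4 pos [0.5825 0.1287 0.2081] q7 1.4669401692102255 F [-1.4124 -2.9898 16.4112] w 0.08471085973071353
goal shift [ 0.5098 -0.0046  0.4741] turn [ 0.0003  0.0024 -0.0013]
```

Call:
jog_arm(
  plan=[
    {"x":0.025,"y":0,"z":0.012,"wx":0,"wy":0,"wz":0},
    {"x":0.082,"y":0,"z":0.036,"wx":0,"wy":0,"wz":0},
    {"x":0.145,"y":0,"z":0.066,"wx":0,"wy":0,"wz":0},
    {"x":0.205,"y":0,"z":0.102,"wx":0,"wy":0,"wz":0},
    {"x":0.262,"y":0,"z":0.142,"wx":0,"wy":-0.001,"wz":0},
    {"x":0.315,"y":-0.002,"z":0.187,"wx":0,"wy":0,"wz":0},
    {"x":0.363,"y":-0.003,"z":0.236,"wx":0,"wy":0,"wz":0},
    {"x":0.406,"y":-0.004,"z":0.29,"wx":0,"wy":0,"wz":0},
    {"x":0.446,"y":-0.004,"z":0.348,"wx":0,"wy":0,"wz":0},
    {"x":0.476,"y":-0.004,"z":0.402,"wx":0,"wy":0,"wz":0},
    {"x":0.5,"y":-0.004,"z":0.45,"wx":0,"wy":0,"wz":0},
    {"x":0.508,"y":-0.004,"z":0.472,"wx":0,"wy":0,"wz":0},
  ],
)

```text
t: 16.4
eef_pos: [0.4776, 0.1171, 0.1116]
tool_rot: [0.0, -0.051, 0.999, 0.0]
contact_force: [-7.0, 0.2, 7.3]
gripper_width: 0.082
```

Call:
jog_arm(
  plan=[
    {"x":0,"y":0,"z":0.01,"wx":0,"wy":0,"wz":0},
    {"x":0,"y":0,"z":0.02,"wx":0,"wy":0,"wz":0},
    {"x":0,"y":0,"z":0.02,"wx":0,"wy":0,"wz":0},
  ],
)

```text
t: 16.65
eef_pos: [0.4758, 0.1169, 0.1073]
tool_rot: [-0.001, -0.051, 0.999, 0.0]
contact_force: [-4.4, -0.2, 3.4]
gripper_width: 0.084
```

Call:
jog_arm(
  plan=[
    {"x":-0.01,"y":0,"z":0.015,"wx":0,"wy":0,"wz":0},
    {"x":-0.01,"y":0,"z":0.03,"wx":0,"wy":0,"wz":0},
    {"x":-0.01,"y":0,"z":0.03,"wx":0,"wy":0,"wz":0},
  ],
)

```text
t: 16.9
eef_pos: [0.4739, 0.1166, 0.1007]
tool_rot: [-0.005, -0.051, 0.999, -0.0]
contact_force: [-10.3, -0.2, 7.5]
gripper_width: 0.085
```

```bash
python3 - <<'E'
from h import *
print(monitor.get_obs()["contact_force"])
for c in("side","wrist"):
    im=cams.read_camera(c);cv2.imwrite(f"pics/{c}6.png",im[:,:,::-1])
    for r in finder.place_of(c,"guard_tab")[:2]: print(c,np.array(r["location"]),round(r["confidence"],2),onz(c,r["location"],.13))
a=cv2.imread("pics/side6.png");cv2.imwrite("pics/s6c.png",cv2.resize(a[120:270,150:330],None,fx=3.5,fy=3.5,interpolation=3))
E
```

```text
[-10.3374  -0.1711   7.5331]
side [220.5 206.4] 0.68 [0.4773 0.1156 0.13  ]
side [362.5 274.5] 0.38 [ 0.6506 -0.3331  0.13  ]
wrist [279.8 299.2] 0.84 [0.475  0.1159 0.13  ]
```

View pics/s6c.png

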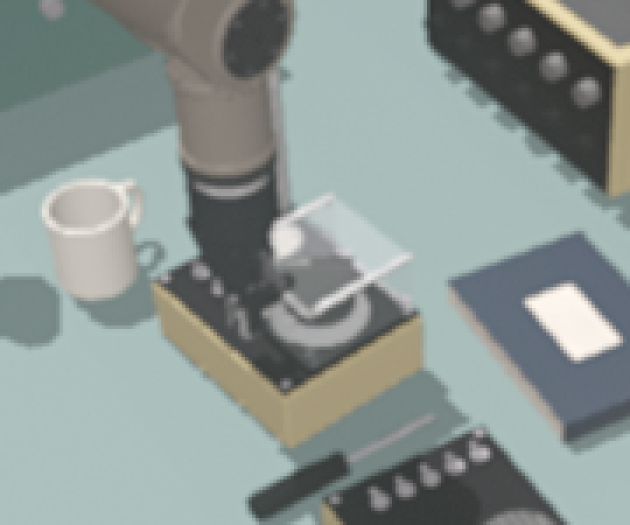

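Side view: the guard looks shut, with its front top corner near crop (312,312). It sits a few pixels lower than at the start, so it was probably slightly ajar then. I'll let go, then push down on the lug's top with closed fingers to confirm it's fully shut.

Call:
jog_arm(
  plan=[
    {"x":0,"y":0,"z":0,"wx":0,"wy":0,"wz":0},
    {"x":0,"y":0,"z":0,"wx":0,"wy":0,"wz":0},
    {"x":0,"y":0,"z":0,"wx":0,"wy":0,"wz":0},
    {"x":0,"y":0,"z":0,"wx":0,"wy":0,"wz":0},
    {"x":0.01,"y":0,"z":-0.1,"wx":0,"wy":0,"wz":0},
    {"x":0.01,"y":0,"z":-0.25,"wx":0,"wy":0,"wz":0},
    {"x":0.01,"y":0,"z":-0.38,"wx":0,"wy":0,"wz":0},
    {"x":0.01,"y":0,"z":-0.38,"wx":0,"wy":0,"wz":0},
    {"x":0.01,"y":0,"z":-0.38,"wx":0,"wy":0,"wz":0},
  ],
  hand=-0.3,
)

```text
t: 17.85
eef_pos: [0.474, 0.1169, 0.1781]
tool_rot: [-0.003, -0.051, 0.999, 0.0]
contact_force: [0.0, 0.2, 0.1]
gripper_width: 0.348
```

Call:
jog_arm(
  plan=[
    {"x":0,"y":0,"z":0,"wx":0,"wy":0,"wz":0},
    {"x":0,"y":0,"z":0,"wx":0,"wy":0,"wz":0},
    {"x":0,"y":0,"z":0,"wx":0,"wy":0,"wz":0},
    {"x":0,"y":0,"z":0,"wx":0,"wy":0,"wz":0},
    {"x":0,"y":0,"z":0,"wx":0,"wy":0,"wz":0},
  ],
  hand=-1,
)

```text
t: 18.27
eef_pos: [0.4736, 0.1168, 0.1775]
tool_rot: [-0.004, -0.051, 0.999, 0.0]
contact_force: [0.3, 0.4, 0.9]
gripper_width: -0.004
```

```bash
python3 - <<'E'
from h import *
for c in("side","top","wrist"):
    im=cams.read_camera(c);cv2.imwrite(f"pics/{c}7.png",im[:,:,::-1])
    for r in finder.place_of(c,"guard_tab")[:1]: print(c,np.array(r["location"]),round(r["confidence"],2),onz(c,r["location"],.13))
goal([.478,.1165,.143],np.pi/2+.105)
E
```

```text
side [221.  205.5] 0.6 [0.4806 0.1182 0.13  ]
top [223.2 250.5] 0.8 [0.4782 0.1155 0.13  ]
wrist [281.9 233.8] 0.89 [0.4752 0.1173 0.13  ]
t 18.5667 pos [0.474  0.117  0.1781] q7 1.398508160169436 F [-0.001   0.0797 -0.6333] w -0.0015771670883749302
goal shift [-0.021  -0.0045  0.1752] turn [ 0.0004 -0.0021 -0.0009]
```

Call:
jog_arm(
  plan=[
    {"x":-0.03,"y":-0.002,"z":0.06,"wx":0,"wy":0,"wz":0},
    {"x":-0.03,"y":-0.002,"z":0.12,"wx":0,"wy":0,"wz":0},
    {"x":-0.03,"y":-0.002,"z":0.15,"wx":0,"wy":0,"wz":0},
    {"x":-0.03,"y":-0.002,"z":0.165,"wx":0,"wy":0,"wz":0},
    {"x":-0.03,"y":-0.002,"z":0.18,"wx":0,"wy":0,"wz":0},
    {"x":-0.03,"y":-0.002,"z":0.18,"wx":0,"wy":0,"wz":0},
  ],
)

```text
t: 19.07
eef_pos: [0.4793, 0.117, 0.143]
tool_rot: [-0.004, -0.051, 0.999, 0.001]
contact_force: [-5.3, -0.8, 7.6]
gripper_width: 0.004
```

Call:
jog_arm(
  plan=[
    {"x":0,"y":0,"z":0.02,"wx":0,"wy":0,"wz":0},
    {"x":0,"y":0,"z":0.025,"wx":0,"wy":0,"wz":0},
    {"x":0,"y":0,"z":0.025,"wx":0,"wy":0,"wz":0},
  ],
)

```text
t: 19.32
eef_pos: [0.4794, 0.1171, 0.1423]
tool_rot: [-0.004, -0.051, 0.999, 0.002]
contact_force: [-16.4, -5.2, 45.8]
gripper_width: 0.001
```

It hits a hard stop at z = 0.142 (46 N), which matches the lug-top height with the guard shut. Now I'll retreat.

Call:
jog_arm(
  plan=[
    {"x":0,"y":0,"z":-0.02,"wx":0,"wy":0,"wz":0},
    {"x":0,"y":0,"z":-0.15,"wx":0,"wy":0,"wz":0},
    {"x":0.1,"y":0,"z":-0.35,"wx":0,"wy":0,"wz":0},
    {"x":0.2,"y":0,"z":-0.55,"wx":0,"wy":0,"wz":0},
    {"x":0.2,"y":0,"z":-0.6,"wx":0,"wy":0,"wz":0},
    {"x":0.2,"y":0,"z":-0.6,"wx":0,"wy":0,"wz":0},
    {"x":0.2,"y":0,"z":-0.6,"wx":0,"wy":0,"wz":0},
  ],
)

```text
t: 19.9
eef_pos: [0.4411, 0.113, 0.2638]
tool_rot: [-0.003, -0.051, 0.999, 0.002]
contact_force: [-0.9, 0.2, -0.6]
gripper_width: -0.001
```

```bash
python3 - <<'E'
from h import *
im=cams.read_camera("wrist")
cv2.imwrite("pics/w8.png",im[:,:,::-1])
for r in finder.place_of("wrist","guard_tab")[:1]: print(np.array(r["location"]),r["confidence"],onz("wrist",r["location"],.13))
print(monitor.get_obs()["contact_force"])
E
```

```text
[279.9 237.2] 0.7 [0.4753 0.1151 0.13  ]
[-0.3559  1.1011 -0.907 ]
```

View pics/w8.png

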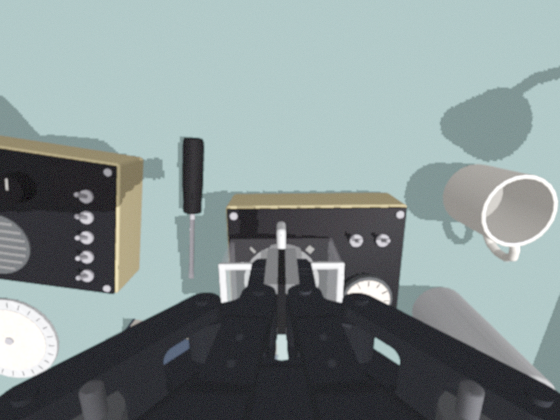

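The guard is shut (lug at (280,237), exactly where predicted), the robot is clear, and the bystanders are undisturbed. Handing in.

```bash
python3 -c "
from station import bot
print(bot.hand_in())"
```

```text
the job is handed in; nothing more can be done
None
```

I opened the guard to about 1.8 rad, pressed the knob to its bottom stop, and turned it clockwise to the OFF end. It then sprang back up, and I closed the guard. I handed the job in at about 20 s of the 69 s; the hand-in reports no verdict.

**Knob:** The turning torque rose to 1.4 N m at the OFF end. After it sprang up, the gripper was at its original height (0.1115 m against 0.1117 m) with almost no force, and the wrist picture showed the pointer on the square OFF mark. I took no picture of the pointer after closing the guard.

**Guard:** Pushing down on the lug met a hard stop at z = 0.142 m, against a shut height of about 0.143 m. The finder put the lug at x 0.475 m, where a shut guard should have it.

**Surroundings:** In the last wrist picture the screwdriver and mug look undisturbed, and the arm is clear of the box with almost no force on it. The flask, flight computer and logbook show only in part there, and the torch I never identified in any picture. I did not measure the loose things' positions.

**Disagreements:**
- While I was closing the guard, the fingers ended up about 13 mm lower than where I first gripped the lug. The guard seems to have been slightly ajar at the start, and the fingers slipped on the lug. That is why I did the push-down check.
- That final push reached 46 N, through the fingertips. I took the 40 N limit to cover only the arm and the gripper's body.

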